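Spring check of a mirror tilt mount

ROBOT

A 6-joint arm with a two-finger parallel gripper is mounted at the origin on the work surface; the furniture and walls round the work are solid. World frame = base frame: x ahead of the robot, y to its left, z up, the work surface at z = 0. Lengths are in m, angles in rad, forces in N, time in s.
With the tool pointing down it reaches from about 0.375 to 0.9 m from the base axis. Payload 3.1 kg.
Tool frame: the origin (TCP) lies on the centre line of the jaws, within the pads' length; the fingertips stand robot.nose_length ahead of it and the grasp point (between the pads) lies 6 mm ahead of it (robot.nose_length is the distance from the TCP to the fingertips, in m); z points along the fingers, y is the line along which they close (so a half turn about z gives the same grasp; the last joint's range is limited). The gripper opens to 87 mm and grips with 3 to 60 N. Pads are 19 mm wide; open, the fingers measure 117 mm over their backs; the gripper's body (75 mm by 190 mm) begins 51 mm behind the grasp point.
Start: joints at [-1.5, 0.527, 1.433, -0, 1.181, -0.178], TCP at [0.154, -0.606, 0.248] pointing down, gripper open.
Joint ranges: [-3.08, 3.08], [-0.75, 2.2], [0.22, 2.44], [-1.43, 4.57], [0, 2.65], [-2.85, 2.85]. Speed limits (rad/s): [2.79, 2.79, 3.14, 3.14, 3.14, 3.14].

INTERFACE

Orientations are given as a unit quaternion [x, y, z, w].
In Python, from rig import robot gives the robot as it stands.
- The arm moves only by the shell command python3 -m crank 'ROWS' [FORCE]. ROWS is JSON, one flat list of numbers, 7 for each row, row after row: the shift along the tool's x, y, z in mm, then the turn, a rotation vector about the tool's x, y, z in degrees, then the closure in counts, from 0 (fully open) to 255 (shut). In form: [x, y, z, ax, ay, az, fingers, x, y, z, ax, ay, az, fingers, ...]. A call has exactly 5 rows; each row is the pose to reach, as a shift and turn from the pose commanded when the call began, along the tool's axes at that moment; what a row does not reach only later rows make up. A row lasts 1/12 s, in which the tool goes at most 41.7 mm and 7.16 degrees, less where a joint would pass 70% of its speed; a pose out of reach is approached as far as the arm can. A call with a gripper value outside its range is refused whole. The fingers move at their own pace and stop on an object; FORCE is the grip in N (left out, the last holds). Time passes only in rows, so rows that repeat a pose let the fingers close, or fill a call up. It gives the time, the measured TCP pose, the force, the opening and the grip force at its end, in the units of the state.
- robot.get_obs(): the state, without advancing time (a new reading comes with each control period).
- robot.camera(name): name is "scene" or "top" or "wrist"; returns a dict with "pixels" (420x560x3 uint8, red, green, blue), "intrinsics" (3x3 intrinsics, pixels), "extrinsics" (4x4, takes a point from camera to world coordinates); the wrist camera has in their place "mount" (4x4, takes a point from camera to tool coordinates, whose origin is the TCP and whose axes are the flange's). Camera axes: x right, y down, z forward; pixel columns grow to the right and rows downward; lengths in m; the calibration is good to about 2 mm. A picture is of the moment at which its call begins: read the wrist's pose just before it. There is no depth.
- robot.hand_in(): hands the job in; it is judged then, once.
The state is a dict: "time": time; "q": joint angles; "joint_velocities": joint speeds; "joint_torque": joint torques, N m; "position": TCP position; "tool_rot": TCP orientation; "ft_force": force on the tool from outside, world axes, zero at the start; "moment": the same for the moment, N m; "grip_width": finger opening in m; "grip_force": force on a finger pad.
Only numpy, scipy, OpenCV 4.12 (cv2) and the standard library are available. Lean on these libraries where they do the work, as an engineer would, in place of code of your own. Each camera call takes 0.05 s, during which the arm holds its last target. There are 200 camera calls.

TASK

Check the two corner springs of the mirror mount with a fingertip. Press the red corner pad down until its pointer stands level with the red mark on its scale, no further, hold it there for a second and let it spring back up; then do the same with the blue corner pad and the blue mark. Only press the pads: keep off the mirror glass, and leave the marks and the things standing around where they are.

Things in the scene. Friction and masses are not known exactly. Their poses are not given: they have to be found in the camera images.
- mount: The mirror mount, fixed to the table: dark steel base 150 x 150 x 12 mm with two 90 mm arms that carry the scales, and above it an aluminium tilt plate 140 x 140 x 8 mm (top at 70 mm when at rest) with a round mirror. Origin: centre of the base, on the table; z up. In this frame the plate pivots on a ball at (+55, -55) mm, 62 mm up; the red corner lies at (+55, +55), the blue at (-55, -55). Pressing one corner hardly moves the other one's pointer.
- red_pad_top (a point): Centre of the top of the red domed pad, 28 mm in diameter, 6.5 mm high on the red corner of the tilt plate; top 76.5 mm above the table at rest. It moves down with the corner, on a spring: starts to move at about 1.5 N and takes about 5 N per 10 mm more; end stop at about 24 mm. It springs back when released.
- blue_pad_top (a point): Centre of the top of the blue domed pad; the same sizes, spring and travel as the red one.
- red_pointer (a point): Tip of the black pointer (5 x 4 mm bar) fixed to the plate, sticking out 80 mm past the red corner, 205 mm from the pivot; 62 mm above the table at rest. The pad is 110 mm from the pivot, so the tip falls about 1.86 mm for each mm the pad is pressed.
- blue_pointer (a point): Tip of the like pointer of the blue corner; 62 mm above the table at rest, same ratio.
- red_mark (a point): Centre of the red mark: a red rider 26 mm wide and 10 mm tall round the white upright scale that stands beside the tip of the red pointer. z up. It is set anew each time, 18 to 32 mm below the pointer's rest height. The pointer is at the mark when its tip is at the height of this band.
- blue_mark (a point): Centre of the blue mark, a like blue rider on the blue pointer's scale, set 18 to 32 mm below that pointer's rest height, independently of the red one.
- mirror: Round mirror in the middle of the tilt plate, 72 mm in diameter over its black rim, 5.6 mm thick; origin: centre of its underside, on top of the plate. Not to be touched.
- chalk_pot_mid (a point): Centre of a loose white jar with a black lid, 53 mm in diameter, 66 mm tall, standing. Bystander.
- clear_ink_mid (a point): Centre of a loose clear ink bottle with a black cap, 46 mm in diameter, 88 mm tall, standing. Bystander.
- block_eraser_mid (a point): Centre of a loose eraser, 22 x 45 x 13 mm. Bystander.

How it is judged:
By the outcome, as a careful person would: the job done as asked, in the order asked, and still so for the second after the job is handed in, with the robot touching nothing.
It also fails if it takes over 48 s, if anything falls off the work surface, if the arm or the gripper's body presses on something with over 40 N, if the wrist force passes 120 N, or if a joint passes its speed limit or range.

## Working session

There is one attempt and no reset: what is moved stays moved. The work goes in short steps, Python scripts to look and compute and a shell command to move; the robot and the scene stay as the last step left them, time stands still between calls to the robot, and variables do not carry over. Pictures are saved under pics/ and viewed, at most 10 in all, crops included, and the job is handed in when it is done.

```bash
ls; mkdir -p pics; python3 - <<'E'
from rig import robot
import cv2,numpy as np
o=robot.get_obs();print(o,robot.nose_length)
ims=[]
for n in("scene","top"):
    c=robot.camera(n);print(n,c["intrinsics"],c["extrinsics"])
    np.savez(f"pics/{n}0.npz",**{k:np.array(v) for k,v in c.items()})
    cv2.imwrite(f"pics/{n}0.png",c["pixels"][:,:,::-1])
E
```

```text
pics
{'time': 0.0, 'q': array([-1.50050725e+00,  5.28459862e-01,  1.43390494e+00,  1.76507080e-05,
        1.18139094e+00, -1.78519316e-01]), 'joint_velocities': array([ 0.00069636, -0.00145567, -0.00116235, -0.00117665, -0.00029958,
        0.00104862]), 'joint_torque': array([-2.35640837e-04, -4.40044713e+01, -1.76591974e+01,  6.31859712e-02,
        5.80326165e-02, -1.71317083e-04]), 'position': array([ 0.15387865, -0.60506008,  0.24657461]), 'tool_rot': array([ 9.92271609e-01,  1.24080152e-01,  6.66483199e-05, -1.07951809e-03]), 'ft_force': array([ 0.20760768,  1.04296116, -1.27294326]), 'moment': array([0.04115449, 0.02068057, 0.0333805 ]), 'grip_force': 0.0, 'grip_width': 0.08705901647458938} 0.025
scene [[448.51056071   0.         276.4655094 ]
 [  0.         448.51056071 212.1792231 ]
 [  0.           0.           1.        ]] [[-0.84125498 -0.35872994  0.40447853  0.22051162]
 [-0.54046455  0.53903809 -0.64601549  0.55661158]
 [ 0.01371577 -0.76207006 -0.64734929  0.61471633]
 [ 0.          0.          0.          1.        ]]
top [[411.36417583   0.         280.84393826]
 [  0.         411.36417583 216.5060413 ]
 [  0.           0.           1.        ]] [[-2.54528538e-03 -9.94417654e-01  1.05484834e-01  4.62278761e-01]
 [-9.99829592e-01  6.01955405e-04 -1.84505818e-02 -1.36180426e-02]
 [ 1.82840872e-02 -1.05513820e-01 -9.94249730e-01  9.20441757e-01]
 [ 0.00000000e+00  0.00000000e+00  0.00000000e+00  1.00000000e+00]]
```

View pics/scene0.png

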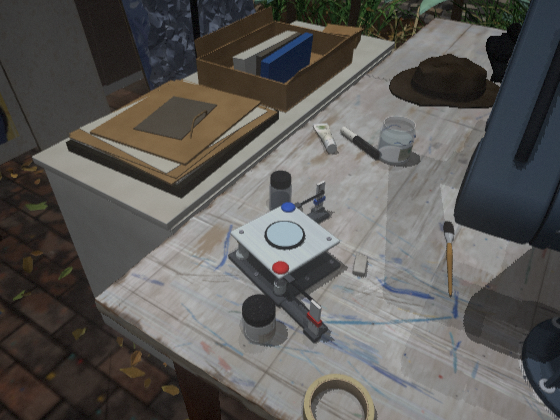

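View pics/top0.png

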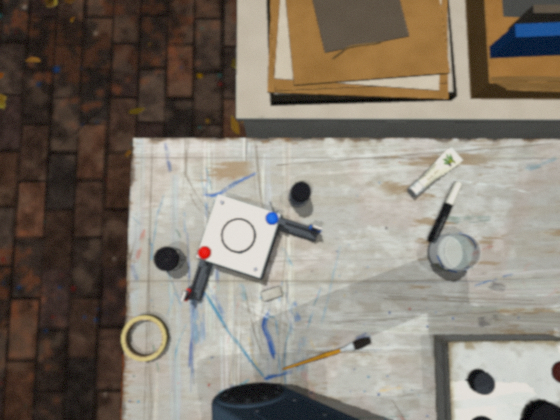

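The scene view shows the red pad at (281,268), the blue pad at (288,208), the red scale near (315,315) and the blue scale near (320,190). In the top view the pads are at (204,253) and (272,218).

```bash
cat > h.py <<'E'
import numpy as np,cv2
def ray(c,uv):
    K=c["intrinsics"];E=c["extrinsics"];d=E[:3,:3]@np.linalg.inv(K)@[uv[0],uv[1],1];return E[:3,3],d/np.linalg.norm(d)
def onz(c,uv,z):
    o,d=ray(c,uv);return o+d*(z-o[2])/d[2]
def proj(c,p):
    E=c["extrinsics"];q=E[:3,:3].T@(np.array(p)-E[:3,3]);q=c["intrinsics"]@q;return q[:2]/q[2]
def tri(*rs):
    A=sum(np.eye(3)-np.outer(d,d) for o,d in rs);b=sum((np.eye(3)-np.outer(d,d))@o for o,d in rs);return np.linalg.solve(A,b)
def blobs(im,col,mn=5):
    h=cv2.cvtColor(im,cv2.COLOR_RGB2HSV)
    m=((h[...,0]<8)|(h[...,0]>172)) if col=="red" else (abs(h[...,0].astype(int)-112)<10)
    m=(m&(h[...,1]>130)&(h[...,2]>60)).astype(np.uint8)
    n,l,s,ce=cv2.connectedComponentsWithStats(m)
    return [(s[i].tolist(),ce[i].round(2).tolist()) for i in range(1,n) if s[i,4]>=mn]
E
python3 - <<'E'
from h import *
for n,(x0,y0,x1,y1) in {"scene":(210,150,370,360),"top":(150,180,340,320)}.items():
    c=dict(np.load(f"pics/{n}0.npz"))
    for col in("red","blue"):
        for s,ce in blobs(c["pixels"],col):
            if x0<ce[0]<x1 and y0<ce[1]<y1: print(n,col,s,ce,onz(c,ce,.0745).round(4))
c=dict(np.load("pics/scene0.npz"))["pixels"][:,:,::-1]
a=cv2.resize(c[285:345,275:345],None,fx=5.5,fy=5.5,interpolation=cv2.INTER_CUBIC)
b=cv2.resize(c[170:230,280:350],None,fx=5.5,fy=5.5,interpolation=cv2.INTER_CUBIC)
cv2.imwrite("pics/z1.png",np.hstack([a,b]))
E
```

```text
scene red [273, 262, 16, 12, 149] [280.15, 267.3] [0.4782 0.1306 0.0745]
scene red [307, 312, 15, 14, 53] [312.91, 318.96] [0.3842 0.1901 0.0745]
scene blue [281, 202, 14, 10, 104] [287.64, 206.54] [ 0.5494 -0.008   0.0745]
top red [198, 247, 12, 12, 114] [203.82, 252.3] [0.4786 0.1282 0.0745]
top red [187, 289, 5, 4, 12] [189.17, 290.17] [0.4024 0.1564 0.0745]
top blue [267, 212, 11, 12, 104] [271.88, 217.81] [ 0.5493 -0.0108  0.0745]
top blue [309, 226, 3, 4, 10] [310.0, 227.8] [ 0.5285 -0.0895  0.0745]
```

View pics/z1.png

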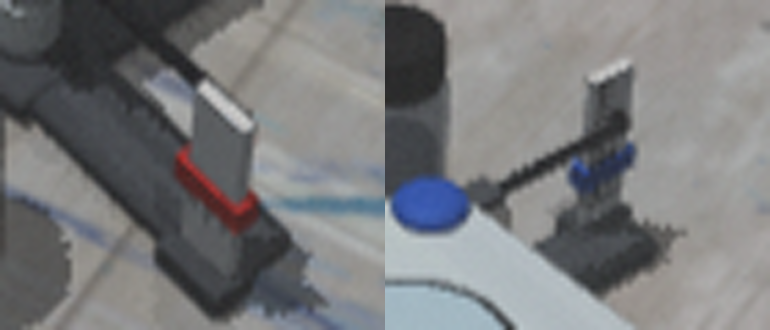

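The left crop shows the red rider at about scene pixel (314,319). The right crop shows the blue pointer tip at about (322,193) above the blue rider at about (320,200). I'll move towards the pads with the fingers shut and use the wrist camera for close views of the marks.

```bash
python3 -m crank '[35,-21,0,0,0,0,255,70,-43,0,0,0,0,255,105,-64,0,0,0,0,255,140,-86,0,0,0,0,255,175,-107,0,0,0,0,255]' 20; python3 -m crank '[35,-21,0,0,0,0,255,70,-43,0,0,0,0,255,105,-64,0,0,0,0,255,140,-86,0,0,0,0,255,175,-107,0,0,0,0,255]'
python3 - <<'E'
from rig import robot
import numpy as np
from scipy.spatial.transform import Rotation as R
c=robot.camera("wrist");print({k:v for k,v in c.items() if k!="pixels"})
o=robot.get_obs();print(o["time"],o["position"],R.from_quat(o["tool_rot"]).as_matrix().round(3),o["q"].round(2))
E
```

```text
time: 0.52
position: [0.2979, -0.457, 0.2471]
tool_rot: [0.992, 0.124, -0.0, -0.001]
ft_force: [0.4, -0.5, 0.8]
grip_width: 0.0612
grip_force: 0.0
time: 0.93
position: [0.4413, -0.3101, 0.2473]
tool_rot: [0.992, 0.124, -0.0, -0.0]
ft_force: [-0.1, -1.1, 0.9]
grip_width: 0.0285
grip_force: 0.0
{'intrinsics': array([[340.88465969,   0.        , 282.65014049],
       [  0.        , 340.88465969, 219.15840818],
       [  0.        ,   0.        ,   1.        ]]), 'mount': array([[-6.78136065e-04, -9.55035749e-01, -2.96489896e-01,
         8.07002586e-02],
       [ 9.99999728e-01, -5.61521228e-04, -4.78475104e-04,
        -2.65423074e-04],
       [ 2.90475459e-04, -2.96490140e-01,  9.55035870e-01,
        -1.38249123e-01],
       [ 0.00000000e+00,  0.00000000e+00,  0.00000000e+00,
         1.00000000e+00]])}
0.9833 [ 0.44580135 -0.30435043  0.24738496] [[ 0.968  0.251  0.004]
 [ 0.251 -0.968  0.005]
 [ 0.005 -0.004 -1.   ]] [-0.81  0.41  1.65  0.01  1.08  0.5 ]
```

```bash
python3 -m crank '[0,0,20,7,0,0,255,0,0,40,14,0,0,255,0,0,60,21,0,0,255,0,0,80,27,0,0,255,0,0,80,27,0,0,255]'
cat >> h.py <<'E'
def wrist(robot,name):
    from scipy.spatial.transform import Rotation as R
    o=robot.get_obs();c=dict(robot.camera("wrist"))
    T=np.eye(4);T[:3,:3]=R.from_quat(o["tool_rot"]).as_matrix();T[:3,3]=o["position"]
    c["extrinsics"]=T@c["mount"];np.savez(f"pics/{name}.npz",**c);cv2.imwrite(f"pics/{name}.png",c["pixels"][:,:,::-1]);return c,o
E
python3 - <<'E'
from rig import robot
from h import *
robot.camera("top")
c,o=wrist(robot,"w1");print(o["time"],o["position"])
print(blobs(c["pixels"],"red"),blobs(c["pixels"],"blue"))
for p in [(0.478,.129,.0745),(.549,-.0095,.0745),(.52,-.1,.062),(.387,.159,.062)]: print(p,proj(c,p))
E
```

```text
time: 1.4
position: [0.4388, -0.3133, 0.16]
tool_rot: [0.964, 0.119, -0.032, -0.237]
ft_force: [0.6, -0.0, -1.8]
grip_width: 0.001
grip_force: 0.0
1.45 [ 0.43903147 -0.31237853  0.16311276]
[([0, 112, 7, 19, 119], [2.77, 121.15])] [([51, 0, 19, 10, 135], [60.9, 3.61]), ([156, 32, 27, 24, 181], [172.29, 44.74])]
(0.478, 0.129, 0.0745) [-20.67244106  51.0441342 ]
(0.549, -0.0095, 0.0745) [55.68223641 -8.00680386]
(0.52, -0.1, 0.062) [140.79604106  50.708028  ]
(0.387, 0.159, 0.062) [-11.54520636 126.77288634]
```

View pics/w1.png

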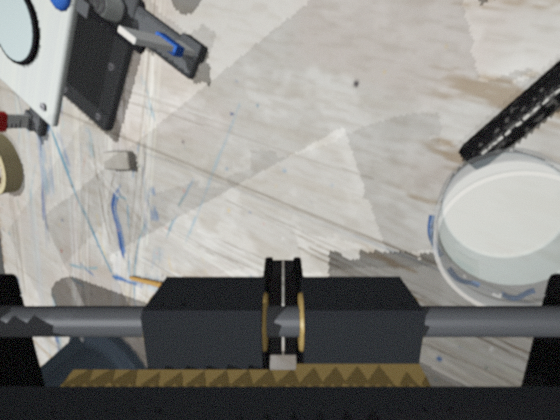

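The wrist view shows the blue rider at (172,45) with its scale leaning from (120,30) to (205,60); red is just outside the left edge. I'll shift the camera towards red.

```bash
python3 -m crank '[5,-39,13,0,0,0,255,10,-78,26,0,0,0,255,15,-117,39,0,0,0,255,20,-156,52,0,0,0,255,24,-194,64,0,0,0,255]'
python3 -m crank '[2,-28,10,0,0,0,255,2,-56,19,0,0,0,255,2,-56,19,0,0,0,255,2,-56,19,0,0,0,255,2,-56,19,0,0,0,255]'
python3 - <<'E'
from rig import robot
from h import *
c,o=wrist(robot,"w2");print(o["time"],o["position"])
print(blobs(c["pixels"],"red"),blobs(c["pixels"],"blue"))
for p in [(0.478,.129,.0745),(.549,-.0095,.0745),(.52,-.1,.062),(.387,.159,.062)]: print(p,proj(c,p))
E
```

```text
time: 1.92
position: [0.4133, -0.1079, 0.2015]
tool_rot: [0.965, 0.121, -0.027, -0.229]
ft_force: [1.6, 0.8, 0.2]
grip_width: 0.0003
grip_force: 0.0
time: 2.33
position: [0.4021, -0.0536, 0.2088]
tool_rot: [0.965, 0.122, -0.027, -0.229]
ft_force: [-0.0, -0.9, 0.4]
grip_width: 0.0004
grip_force: 0.0
2.3333 [ 0.40212461 -0.0535527   0.20883715]
[([184, 54, 24, 32, 594], [195.72, 69.44]), ([169, 139, 15, 21, 125], [177.18, 149.65])] [([351, 0, 38, 25, 750], [368.42, 9.96]), ([481, 54, 14, 19, 94], [486.91, 64.24]), ([500, 74, 22, 10, 82], [510.07, 78.54]), ([302, 240, 5, 8, 12], [304.08, 242.92])]
(0.478, 0.129, 0.0745) [192.87964439  69.54610409]
(0.549, -0.0095, 0.0745) [365.70508954   0.83896062]
(0.52, -0.1, 0.062) [489.70230898  78.28078129]
(0.387, 0.159, 0.062) [168.62146901 156.55612349]
```

View pics/w2.png

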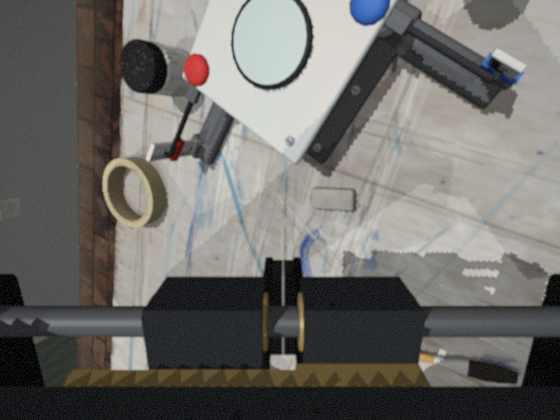

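The second view shows the red pad at (196,69), the red pointer crossing the red rider at (177,150), and the blue rider at (487–510,64–78) with the white scale top at (505,60). Lower, flatter views will give better heights, so I'll take one for each mark.

```bash
python3 -m crank '[-3,20,12,7,0,0,255,-6,40,25,14,0,0,255,-9,60,37,20,0,0,255,-12,79,49,20,0,0,255,-12,79,49,20,0,0,255]'
python3 - <<'E'
from rig import robot
from h import *
from scipy.spatial.transform import Rotation as R
c,o=wrist(robot,"w3");print(o["time"],o["position"],R.from_quat(o["tool_rot"]).as_matrix().round(3))
print(blobs(c["pixels"],"red"),blobs(c["pixels"],"blue"))
for p in [(0.478,.129,.0745),(.549,-.0095,.0745),(.52,-.1,.062),(.387,.159,.062)]: print(p,proj(c,p))
E
```

```text
time: 2.8
position: [0.4023, -0.1071, 0.1235]
tool_rot: [0.91, 0.111, -0.049, -0.396]
ft_force: [-0.1, -0.8, 0.2]
grip_width: 0.0005
grip_force: 0.0
2.8 [ 0.40230821 -0.107117    0.12353995] [[ 0.97   0.163 -0.178]
 [ 0.241 -0.662  0.709]
 [-0.002 -0.731 -0.682]]
[([152, 37, 18, 34, 488], [160.62, 53.34]), ([165, 127, 13, 22, 161], [171.71, 137.41])] [([436, 0, 64, 37, 595], [479.14, 19.5]), ([285, 243, 2, 4, 5], [285.4, 244.4])]
(0.478, 0.129, 0.0745) [159.24252675  53.73216804]
(0.549, -0.0095, 0.0745) [275.23233278 -55.89439042]
(0.52, -0.1, 0.062) [423.84489562  27.07923286]
(0.387, 0.159, 0.062) [158.39975675 144.41967339]
```

View pics/w3.png

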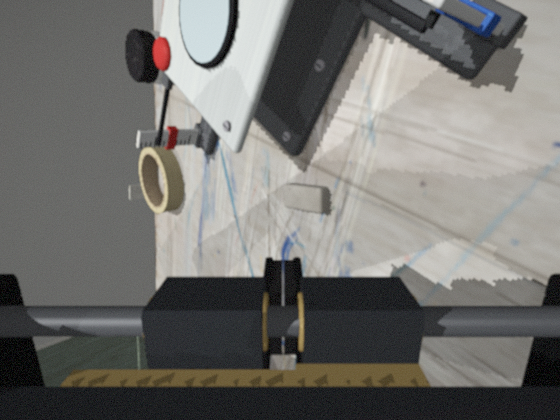

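The third view shows the red scale nearly side-on: top at column 138, rider at (172,137), pointer tip at about (158,144). Next I'll take the same kind of view for blue.

```bash
python3 -m crank '[-2,27,-29,0,0,0,255,-4,54,-58,0,0,0,255,-6,81,-87,0,0,0,255,-8,108,-116,0,0,0,255,-10,135,-145,0,0,0,255]'
python3 -m crank '[0,4,-4,0,0,0,255,0,4,-4,0,0,0,255,0,4,-4,0,0,0,255,0,4,-4,0,0,0,255,0,4,-4,0,0,0,255]'
python3 - <<'E'
from rig import robot
from h import *
c,o=wrist(robot,"w4");print(o["time"],o["position"])
bb=blobs(c["pixels"],"blue");print(blobs(c["pixels"],"red"),bb)
for p in [(0.478,.129,.0745),(.549,-.0095,.0745),(.52,-.1,.062),(.387,.159,.062)]: print(p,proj(c,p))
w2,w3,s=[dict(np.load(f"pics/{n}.npz")) for n in("w2","w3","scene0")]
print("red w2w3",tri(ray(w2,(177.18,149.65)),ray(w3,(171.71,137.41))),"sc",tri(ray(s,(312.91,318.96)),ray(w3,(171.71,137.41))))
z=cv2.resize(c["pixels"][0:130,100:270,::-1],None,fx=4,fy=4,interpolation=cv2.INTER_CUBIC);cv2.imwrite("pics/z4.png",z)
E
```

```text
time: 3.27
position: [0.4414, -0.2984, 0.1304]
tool_rot: [0.91, 0.114, -0.049, -0.395]
ft_force: [1.2, -0.7, -0.9]
grip_width: 0.0007
grip_force: 0.0
time: 3.68
position: [0.4419, -0.3006, 0.1284]
tool_rot: [0.91, 0.114, -0.05, -0.396]
ft_force: [-0.9, -0.5, 0.7]
grip_width: 0.0005
grip_force: 0.0
3.6833 [ 0.44191756 -0.30063081  0.12843164]
[([92, 52, 11, 25, 198], [96.72, 63.6]), ([112, 115, 7, 17, 92], [115.29, 123.46])] [([135, 0, 14, 23, 255], [142.06, 9.69]), ([218, 37, 24, 24, 217], [231.98, 49.82])]
(0.478, 0.129, 0.0745) [96.62462023 63.87244084]
(0.549, -0.0095, 0.0745) [139.22904252   6.71576098]
(0.52, -0.1, 0.062) [199.24434291  57.56616706]
(0.387, 0.159, 0.062) [104.33880063 128.03692162]
red w2w3 [0.39175315 0.16425179 0.04441958] sc [0.3923993  0.16813675 0.04280429]
```

View pics/z4.png

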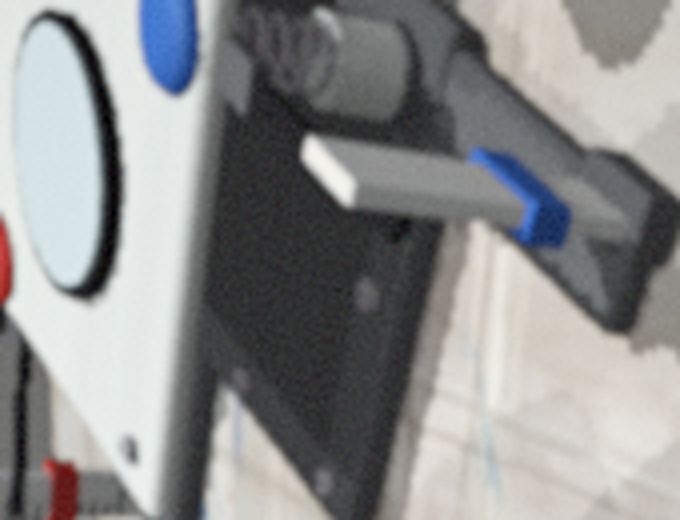

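The blue crop shows the blue rider at about w4 pixel (232,50), with its scale top at about (182,42).

```bash
python3 - <<'E'
from h import *
C={n:dict(np.load(f"pics/{n}.npz")) for n in("w1","w2","w3","w4","scene0","top0")}
r={"w2":(177.18,149.65),"w3":(171.71,137.41),"w4":(115.29,123.46),"scene0":(312.91,318.96)}
b={"w1":(172.29,44.74),"w4":(231.98,49.82),"scene0":(319.5,200.9)}
for d in(r,b):
    k=list(d)
    for i in range(len(k)):
        for j in range(i): print(k[i],k[j],tri(ray(C[k[i]],d[k[i]]),ray(C[k[j]],d[k[j]])).round(4))
    P=tri(*[ray(C[n],d[n]) for n in k]);print("all",P.round(4),{n:(proj(C[n],P)-d[n]).round(1) for n in k})
# mean band in red: check rider extents from w3 blob; heights at fixed xy
for n,uv,xy in[("w3",(171.71,137.41),(.392,.166)),("w4",(231.98,49.82),(.525,-.105))]:
    for z in(.03,.035,.04,.045,.05,.055,.062):print(n,z,proj(C[n],(*xy,z)).round(1),end=' ')
    print()
t=[C[n]["pixels"][y:y+80,x:x+90,::-1] for n,x,y in(("w3",125,100),("w4",75,85),("w1",110,5),("w2",460,40))]
u=[cv2.resize(i,(396,300),interpolation=cv2.INTER_CUBIC) for i in (cv2.copyMakeBorder(i,0,80-i.shape[0],0,90-i.shape[1],0) for i in t)]
cv2.imwrite("pics/z5.png",np.vstack([np.hstack(u[:2]),np.hstack(u[2:])]))
E
```

```text
w3 w2 [0.3918 0.1643 0.0444]
w4 w2 [0.3917 0.164  0.0447]
w4 w3 [0.3923 0.1635 0.0448]
scene0 w2 [0.3922 0.1672 0.0419]
scene0 w3 [0.3924 0.1681 0.0428]
scene0 w4 [0.3922 0.1686 0.0434]
all [0.3917 0.1673 0.0429] {'w2': array([-1.1, -1.2]), 'w3': array([ 0. , -0.4]), 'w4': array([ 0.5, -0.4]), 'scene0': array([1.6, 0. ])}
w4 w1 [ 0.5299 -0.1088  0.0363]
scene0 w1 [ 0.5298 -0.1046  0.0321]
scene0 w4 [ 0.5295 -0.1038  0.0328]
all [ 0.5297 -0.1043  0.0325] {'w1': array([-0.6,  0.1]), 'w4': array([ 0.7, -0. ]), 'scene0': array([-0. , -0.1])}
w3 0.03 [183.  136.5] w3 0.035 [178.9 136.7] w3 0.04 [174.7 136.9] w3 0.045 [170.5 137.1] w3 0.05 [166.2 137.3] w3 0.055 [161.8 137.6] w3 0.062 [155.5 137.9] 
w4 0.03 [234.9  56.1] w4 0.035 [230.2  55.5] w4 0.04 [225.4  54.8] w4 0.045 [220.4  54.2] w4 0.05 [215.3  53.5] w4 0.055 [210.2  52.9] w4 0.062 [202.7  51.9]
```

View pics/z5.png

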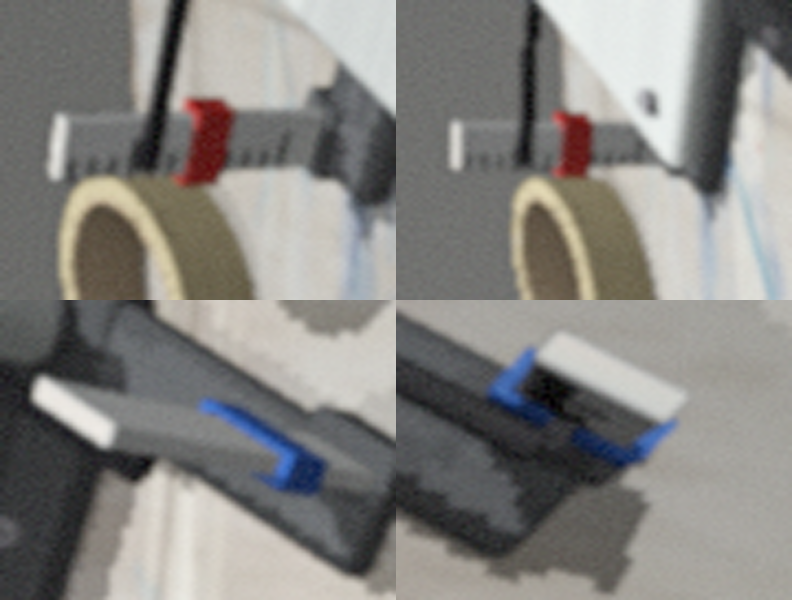

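```bash
python3 - <<'E'
from h import *
C={n:dict(np.load(f"pics/{n}.npz")) for n in("w1","w2","w3","w4","scene0")}
print(tri(ray(C["w1"],(178.9,50.3)),ray(C["w4"],(237.5,55.5))).round(4))
for z in(.028,.032,.036,.04):print(z,proj(C["w1"],(.5255,-.116,z)).round(1),proj(C["w4"],(.5255,-.116,z)).round(1),"w2 ctr",proj(C["w2"],(.5295,-.1035,z)).round(1),"sc ctr",proj(C["scene0"],(.5295,-.1035,z)).round(1))
for z in(.038,.042,.046):print(z,"red sc",proj(C["scene0"],(.3925,.168,z)).round(1))
E
```

```text
[ 0.5267 -0.1156  0.035 ]
0.028 [184.7  53.2] [244.3  57.7] w2 ctr [497.8  69.7] sc ctr [319.2 202.8]
0.032 [181.6  52.5] [240.5  57.2] w2 ctr [498.3  69.1] sc ctr [319.4 201.3]
0.036 [178.3  51.8] [236.6  56.7] w2 ctr [498.8  68.4] sc ctr [319.5 199.8]
0.04 [175.   51.1] [232.7  56.2] w2 ctr [499.3  67.7] sc ctr [319.7 198.2]
0.038 red sc [313.6 321. ]
0.042 red sc [313.8 319.4]
0.046 red sc [313.9 317.8]
```

Estimated marks: red z ≈ 43 mm (press about 10 mm), blue z ≈ 35 mm (press about 14.5 mm). Now I'll raise and straighten the tool and go above the red pad.

```bash
python3 -m crank '[0,-15,-14,-7,0,0,255,0,-30,-28,-14,0,0,255,0,-45,-42,-21,0,0,255,0,-60,-56,-28,0,0,255,0,-73,-68,-35,0,0,255]'
python3 -m crank '[0,0,0,-6,0,0,255,0,0,0,-12,0,0,255,0,0,0,-12,0,0,255,0,0,0,-12,0,0,255,0,0,0,-12,0,0,255]'
python3 - <<'E'
from rig import robot
from scipy.spatial.transform import Rotation as R
import numpy as np
o=robot.get_obs();M=R.from_quat(o["tool_rot"]);print(o["time"],o["position"],M.as_matrix().round(3))
print(M.inv().apply(np.array([.478,.129,.16])-o["position"])*1e3, np.degrees((M.inv()*R.from_quat([.99227,.12408,0,0])).as_rotvec()))
E
```

```text
time: 4.15
position: [0.4423, -0.3022, 0.229]
tool_rot: [0.987, 0.124, -0.012, -0.101]
ft_force: [0.9, 1.1, -0.2]
grip_width: 0.0003
grip_force: 0.0
time: 4.57
position: [0.4425, -0.3028, 0.2272]
tool_rot: [0.992, 0.124, -0.0, -0.001]
ft_force: [-0.7, -0.1, 0.4]
grip_width: 0.0008
grip_force: 0.0
4.5667 [ 0.4424816  -0.30279804  0.22723002] [[ 0.969  0.247 -0.   ]
 [ 0.247 -0.969  0.002]
 [-0.    -0.002 -1.   ]]
[ 140.93111711 -409.57698727   67.94182509] [-0.0997629   0.00061336  0.02496577]
```

```bash
python3 -m crank '[13,-38,0,0,0,0,255,26,-76,0,0,0,0,255,39,-114,0,0,0,0,255,52,-152,0,0,0,0,255,65,-190,0,0,0,0,255]'
python3 -m crank '[13,-38,0,0,0,0,255,26,-76,0,0,0,0,255,39,-114,0,0,0,0,255,52,-152,0,0,0,0,255,65,-190,0,0,0,0,255]'
python3 -m crank '[5,-15,30,0,0,0,255,11,-30,60,0,0,0,255,11,-30,68,0,0,0,255,11,-30,68,0,0,0,255,11,-30,68,0,0,0,255]'
python3 - <<'E'
from rig import robot
from h import *
from scipy.spatial.transform import Rotation as R
o=robot.get_obs();M=R.from_quat(o["tool_rot"]);print(o["time"],o["position"],o["ft_force"])
print(M.inv().apply(np.array([.478,.129,.107])-o["position"])*1e3)
c,o=wrist(robot,"w5");bb=blobs(c["pixels"],"red",30);print(bb,[onz(c,b[1],.0745).round(4) for b in bb])
print("tip",proj(c,(o["position"][0],o["position"][1],o["position"][2]-.025)))
E
```

```text
time: 4.98
position: [0.4591, -0.1022, 0.2266]
tool_rot: [0.992, 0.123, -0.001, -0.001]
ft_force: [1.6, -0.4, 0.4]
grip_width: 0.0005
grip_force: 0.0
time: 5.4
position: [0.4757, 0.0987, 0.2266]
tool_rot: [0.992, 0.123, -0.001, -0.0]
ft_force: [0.7, -0.6, 0.4]
grip_width: 0.0007
grip_force: 0.0
time: 5.82
position: [0.4785, 0.1284, 0.1587]
tool_rot: [0.992, 0.124, -0.001, -0.0]
ft_force: [0.5, 0.9, -0.9]
grip_width: 0.0001
grip_force: 0.0
5.8167 [0.47852832 0.128369   0.15867815] [ 0.51755653  0.85783898 -0.90969996]
[-0.25035744 -0.72011867 51.67907702]
[([266, 217, 38, 36, 1049], [284.39, 234.75])] [array([0.4789, 0.1276, 0.0745])]
tip [283.36407761 273.41127533]
```

View pics/w5.png

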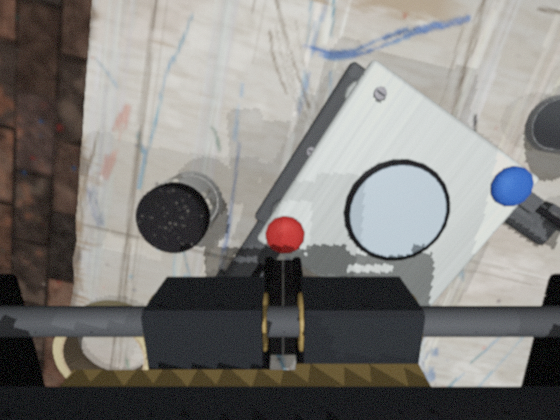

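The view shows the fingertips lined up with the red pad at (284,235), which casts to (0.479, 0.128). Now the press: down to just above contact, then slowly.

```bash
python3 -m crank '[0,0,15,0,0,0,255,0,0,30,0,0,0,255,0,0,45,0,0,0,255,0,0,53,0,0,0,255,0,0,53,0,0,0,255]'
python3 -m crank '[0,0,3,0,0,0,255,0,0,6,0,0,0,255,0,0,8,0,0,0,255,0,0,10,0,0,0,255,0,0,11,0,0,0,255]'
python3 - <<'E'
from rig import robot
from h import *
c=robot.camera("scene");o=robot.get_obs();print(o["time"],o["position"],o["ft_force"])
np.savez("pics/s1.npz",**c);p=c["pixels"]
for b in blobs(p,"red"):
    if 260<b[1][0]<330 and 240<b[1][1]<340: print(b)
E
```

```text
time: 6.28
position: [0.4781, 0.1282, 0.1061]
tool_rot: [0.992, 0.123, -0.0, -0.0]
ft_force: [0.0, -0.4, -0.5]
grip_width: 0.0002
grip_force: 0.0
time: 6.7
position: [0.4786, 0.1292, 0.0958]
tool_rot: [0.992, 0.124, 0.001, 0.0]
ft_force: [-0.1, -1.1, 4.8]
grip_width: 0.0001
grip_force: 2.0
6.75 [0.47856689 0.12925283 0.09564659] [ 0.36324162 -0.53156417  4.17173529]
([307, 313, 15, 13, 55], [314.02, 319.98])
```

```bash
python3 -m crank '[0,0,1,0,0,0,255,0,0,2,0,0,0,255,0,0,3,0,0,0,255,0,0,3.5,0,0,0,255,0,0,3.5,0,0,0,255]'
python3 - <<'E'
from rig import robot
from h import *
P=[]
for i in range(3):
    c=robot.camera("scene");o=robot.get_obs();P.append([*o["position"],o["ft_force"][2]])
print(o["time"],np.array(P).round(4))
t=robot.camera("top")
z=[cv2.resize(i["pixels"][y:y+70,x:x+70,::-1],(400,400),interpolation=cv2.INTER_CUBIC) for i,x,y in((c,275,280),(t,160,240))]
cv2.imwrite("pics/z6.png",np.hstack(z))
E
```

```text
time: 7.17
position: [0.4784, 0.1293, 0.092]
tool_rot: [0.992, 0.124, 0.001, 0.0]
ft_force: [0.6, -0.7, 6.2]
grip_width: 0.0009
grip_force: 2.8
7.3167 [[0.4784 0.1293 0.0921 6.3895]
 [0.4784 0.1293 0.0921 5.6349]
 [0.4784 0.1293 0.0921 5.9475]]
```

View pics/z6.png

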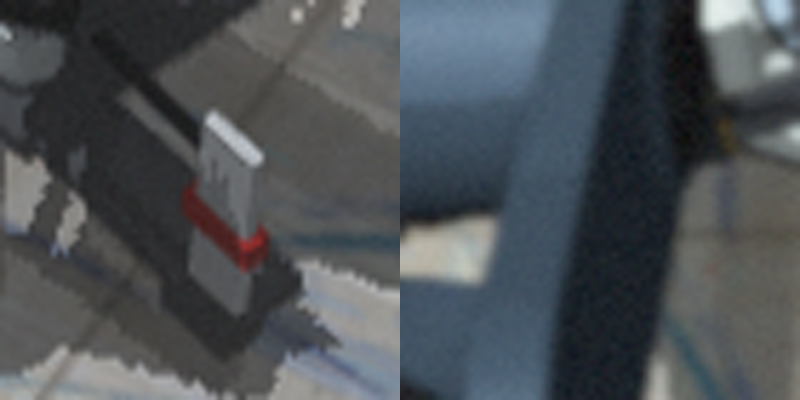

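The crop shows the red pointer running behind its scale near scene pixel (310,304), with the rider at about (314,320). I'll check the pointer's height by casting rays onto its vertical plane.

```bash
python3 - <<'E'
from h import *
s=dict(np.load("pics/scene0.npz"))
R_=np.array([.4787,.1282]);B=np.array([.5493,-.0095])
c=(R_+B)/2;v=R_-c;P=c+np.array([v[1],-v[0]]) ;print("pivot",P)
u=(R_-P)/np.linalg.norm(R_-P);n=np.array([-u[1],u[0],0]);P3=np.array([*P,.062])
print("tip",P+.205*u, "blue tip",P+.205*(B-P)/np.linalg.norm(B-P))
for uv in[(310,303.6),(302,296),(294.3,288.8)]:
    o,d=ray(s,uv);q=o+d*((P3-o)@n)/(d@n);r=(q[:2]-P)@u;print(uv,q.round(4),r.round(4),"tip z",.062+(q[2]-.062)*.205/r)
for z in(.041,.043,.045,.048):print(z,proj(s,(*(P+.19*u),.062-(.062-z)*.19/.205)).round(1),proj(s,(*(P+.205*u),z)).round(1))
E
```

```text
pivot [0.58285 0.09465]
tip [0.38772415 0.15750619] blue tip [ 0.51999381 -0.10047585]
(310, 303.6) [0.4096 0.1504 0.05  ] 0.182 tip z 0.048452664410025506
(302, 296) [0.4276 0.1447 0.0505] 0.1631 tip z 0.04754435721801927
(294.3, 288.8) [0.4453 0.1389 0.0507] 0.1445 tip z 0.046027742810784984
0.041 [313.2 309.8] [319.7 316.5]
0.043 [313.2 309. ] [319.8 315.7]
0.045 [313.3 308.3] [319.9 314.9]
0.048 [313.4 307.2] [320.  313.7]
```

```bash
python3 -m crank '[0,0,0.4,0,0,0,255,0,0,0.8,0,0,0,255,0,0,0.8,0,0,0,255,0,0,0.8,0,0,0,255,0,0,0.8,0,0,0,255]'
for i in 1 2 3; do python3 -m crank '[0,0,0,0,0,0,255,0,0,0,0,0,0,255,0,0,0,0,0,0,255,0,0,0,0,0,0,255,0,0,0,0,0,0,255]' | egrep 'time|pos|ft'; done
python3 -m crank '[0,0,-5,0,0,0,255,0,0,-10,0,0,0,255,0,0,-20,0,0,0,255,0,0,-40,0,0,0,255,0,0,-60,0,0,0,255]'
python3 - <<'E'
from rig import robot
from h import *
from scipy.spatial.transform import Rotation as R
o=robot.get_obs();M=R.from_quat(o["tool_rot"]);print(o["time"],o["position"])
print(M.inv().apply(np.array([.5493,-.0095,.150])-o["position"])*1e3)
E
```

```text
time: 7.78
position: [0.4784, 0.1293, 0.0913]
tool_rot: [0.992, 0.124, 0.001, 0.0]
ft_force: [1.0, -0.7, 5.8]
grip_width: 0.0006
grip_force: 3.0
time: 8.2
position: [0.4783, 0.1293, 0.0913]
ft_force: [-0.2, -0.7, 5.3]
time: 8.62
position: [0.4784, 0.1293, 0.0914]
ft_force: [0.5, -0.6, 5.4]
time: 9.03
position: [0.4784, 0.1293, 0.0913]
ft_force: [0.5, -0.5, 6.7]
time: 9.45
position: [0.4763, 0.1293, 0.1512]
tool_rot: [0.992, 0.124, -0.002, -0.0]
ft_force: [0.3, -0.1, 0.7]
grip_width: 0.0004
grip_force: 0.0
9.45 [0.47628852 0.12934599 0.15123342]
[ 36.58687582 152.54827485   0.91208806]
```

```bash
python3 -m crank '[9,38,0,0,0,0,255,18,76,0,0,0,0,255,27,114,0,0,0,0,255,37,152,0,0,0,0,255,37,152,0,0,0,0,255]'
python3 - <<'E'
from rig import robot
from h import *
robot.camera("top")
c,o=wrist(robot,"w6");bb=blobs(c["pixels"],"blue",100);print(o["time"],o["position"],bb,[onz(c,b[1],.0745).round(4) for b in bb])
E
```

```text
time: 9.87
position: [0.5562, -0.0151, 0.1521]
tool_rot: [0.993, 0.121, 0.003, 0.002]
ft_force: [1.1, 0.5, -0.2]
grip_width: 0.0009
grip_force: 0.0
9.9167 [ 0.55326525 -0.01219914  0.15153833] [([262, 225, 38, 35, 1059], [280.42, 242.94]), ([370, 263, 27, 14, 147], [379.6, 269.76])] [array([ 0.5501, -0.0111,  0.0745]), array([ 0.5474, -0.0826,  0.0745])]
```

```bash
python3 -m crank '[0,0,15,0,0,0,255,0,0,30,0,0,0,255,0,0,43,0,0,0,255,0,0,43,0,0,0,255,0,0,43,0,0,0,255]'
```

```text
time: 10.38
position: [0.5494, -0.0074, 0.1075]
tool_rot: [0.992, 0.125, -0.002, -0.001]
ft_force: [0.1, 0.1, 0.2]
grip_width: 0.0006
grip_force: 0.0
```

```bash
python3 -m crank '[-0.5,2.4,0,0,0,0,255,-0.5,2.4,3,0,0,0,255,-0.5,2.4,6,0,0,0,255,-0.5,2.4,9,0,0,0,255,-0.5,2.4,11,0,0,0,255]'
python3 -m crank '[0,0,2,0,0,0,255,0,0,4,0,0,0,255,0,0,6,0,0,0,255,0,0,7,0,0,0,255,0,0,7,0,0,0,255]'
python3 - <<'E'
from rig import robot
from h import *
P=[]
for i in range(2):
    c=robot.camera("scene");o=robot.get_obs();P.append([*o["position"],o["ft_force"][2]])
print(o["time"],np.array(P).round(4))
cv2.imwrite("pics/z7.png",cv2.resize(c["pixels"][165:225,285:355,::-1],(700,600),interpolation=cv2.INTER_CUBIC))
for z in(.033,.035,.037,.039,.041):print(z,"tip",proj(c,(.520,-.1005,z)).round(1))
E
```

```text
time: 10.8
position: [0.5517, -0.0117, 0.0973]
tool_rot: [0.992, 0.124, 0.0, 0.0]
ft_force: [-0.8, -1.6, 3.7]
grip_width: 0.0003
grip_force: 1.9
time: 11.22
position: [0.5517, -0.012, 0.0904]
tool_rot: [0.992, 0.124, 0.0, 0.001]
ft_force: [-0.2, -2.6, 6.0]
grip_width: 0.0003
grip_force: 3.3
11.3167 [[ 0.5517 -0.012   0.0905  6.4303]
 [ 0.5517 -0.012   0.0905  6.794 ]]
0.033 tip [322.8 203.3]
0.035 tip [322.9 202.5]
0.037 tip [322.9 201.8]
0.039 tip [323. 201.]
0.041 tip [323.1 200.2]
```

View pics/z7.png

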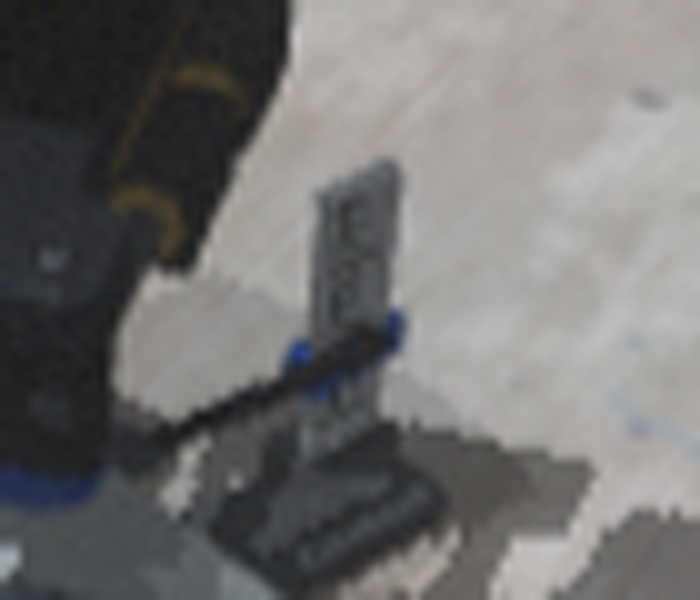

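The crop shows the blue pointer tip at about scene pixel (323,198.5), still somewhat above the rider's centre, so roughly 3 mm more press is needed. That was one picture more than the 10 allowed, so from here on I'll use numbers only.

```bash
python3 -m crank '[0,0,1,0,0,0,255,0,0,2,0,0,0,255,0,0,2.8,0,0,0,255,0,0,2.8,0,0,0,255,0,0,2.8,0,0,0,255]'
python3 - <<'E'
from rig import robot
from h import *
c=robot.camera("scene");o=robot.get_obs();print(o["time"],o["position"].round(4),o["ft_force"])
s=dict(np.load("pics/scene0.npz"))
def cen(p,x,a,b):
    v=cv2.cvtColor(p,cv2.COLOR_RGB2HSV)[a:b,x,2].astype(float);w=np.clip(70-v,0,None);return round(float((w*np.arange(a,b)).sum()/max(w.sum(),1e-9)),1)
for x in range(306,324,3): print(x,cen(s["pixels"],x,186,202),cen(c["pixels"],x,194,207),c["pixels"][194:208,x].max(1))
for n,p in(("rest",s["pixels"]),("now",c["pixels"])):
    h=cv2.cvtColor(p,cv2.COLOR_RGB2HSV)[190:212,308:332];m=(abs(h[...,0].astype(int)-112)<12)&(h[...,1]>100)&(h[...,2]>45)
    print(n);[print(190+i,''.join('#' if q else '.' for q in r)) for i,r in enumerate(m)]
E
```

```text
time: 11.73
position: [0.5518, -0.0121, 0.0879]
tool_rot: [0.992, 0.124, 0.001, 0.001]
ft_force: [-2.0, -2.6, 7.8]
grip_width: 0.0
grip_force: 3.9
11.7833 [ 0.5518 -0.0121  0.088 ] [-0.72537074 -2.9344507   7.89998019]
306 201.0 206.0 [144 140 143 148 146 147 149 148 145 144 144 123  47  35]
309 199.5 205.7 [148 148 147 149 144 143 146 145 147 131  74  53  38  45]
312 197.7 205.5 [164 145 143 143 145 147 149 147 146 130  76  45  44  55]
315 196.4 203.8 [169 156 134 129 116 106 134  99  74  42  42  56  85  88]
318 195.2 200.8 [58 55 57 68 78 66 73 49 37 41 46 57 69 88]
321 193.2 199.8 [85 86 78 56 47 39 40 44 41 69 80 76 86 76]
rest
190 ........................
191 ........................
192 ........................
193 ........................
194 ........................
195 ........................
196 ................#.......
197 ................#.......
198 ..............##........
199 ......##....#.#.........
200 ......##.....##.........
201 .......###..............
202 ......###...............
203 .......###..............
204 ........................
205 ........................
206 ........................
207 ........................
208 ........................
209 ........................
210 ........................
211 ........................
now
190 ........................
191 ........................
192 ........................
193 ........................
194 ........................
195 ........................
196 ................#.......
197 ................#.......
198 ..............###.......
199 .......#.......#........
200 ......###..#............
201 ......####..............
202 ......##................
203 ........................
204 ........................
205 ........................
206 ........................
207 ........................
208 ........................
209 ........................
210 ........................
211 ........................
```

```bash
python3 -m crank '[0,0,0.4,0,0,0,255,0,0,0.8,0,0,0,255,0,0,0.8,0,0,0,255,0,0,0.8,0,0,0,255,0,0,0.8,0,0,0,255]' | egrep 'time|pos|ft'
for i in 1 2 3; do python3 -m crank '[0,0,0,0,0,0,255,0,0,0,0,0,0,255,0,0,0,0,0,0,255,0,0,0,0,0,0,255,0,0,0,0,0,0,255]' | egrep 'time|pos|ft'; done
python3 - <<'E'
from rig import robot
from h import *
c=robot.camera("scene");np.savez("pics/s9.npz",**c)
for x in (312,315,318,321): print(x,c["pixels"][196:209,x].max(1))
w,o=wrist(robot,"w9")
w6=dict(np.load("pics/w6.npz"))
for z in(.033,.036,.04,.044):print(z,proj(w,(.5204,-.099,z)).round(1))
print(blobs(w["pixels"],"blue",40))
np.set_printoptions(linewidth=220)
g=w["pixels"].max(2);print(g[240:300:3,350:420:3])
E
```

```text
time: 12.2
position: [0.5518, -0.0121, 0.0872]
ft_force: [-2.1, -2.9, 8.1]
time: 12.62
position: [0.5518, -0.0121, 0.0872]
ft_force: [-2.3, -2.6, 8.5]
time: 13.03
position: [0.5518, -0.0121, 0.0872]
ft_force: [-0.2, -2.5, 7.4]
time: 13.45
position: [0.5518, -0.0121, 0.0872]
ft_force: [-1.0, -2.5, 8.4]
312 [142 144 146 145 146 145 146 132  78  41  44  56  57]
315 [134 128 118 106 135 101  79  56  38  44  64  92 106]
318 [58 69 79 64 80 65 45 39 46 59 70 86 91]
321 [80 57 55 59 41 41 46 67 84 76 86 75 49]
0.033 [399.9 325.4]
0.036 [401.4 328.1]
0.04 [403.6 331.9]
0.044 [405.7 335.8]
[([271, 254, 24, 7, 129], [282.91, 257.16]), ([256, 261, 9, 16, 80], [260.58, 269.62])]
[[173 171 178 181 181 181 179 114 107 110 108 112 110 100 102  69   5  15  35  36  40  31  37  41]
 [171 169 164 180 176 179 183 128 114 109 106 109 105 106 100 103  62  15  32  32  37  40  35  30]
 [172 167 167 177 175 178 179 182 176 147 108 107 104 104 108 102  91  49  35  36  36  31  38  31]
 [173 168 181 180 181 179 178 179 180 172 147 117 105 105 118 110 109 129  81  23  23  37  39  40]
 [165 168 175 181 184 181 18
[... 856 characters left out ...]
3 104]
 [ 28  29  26  33  27  28  20  23  39  22  34  25  30  35  38  24  26  73 107 108 109 107 108 107]
 [ 29  26  40  30  43  35  30  33  27  34  27  33  36  38  27  35  25  34  45 102 109 114 108 108]
 [ 25  26  36  34  34  42  26  28  34  35  27  34  37  34  41  24  32  31  32  37  68 100 109 109]
 [ 30  34  34  29  25  34  24  34  28  27  34  34  27  35  30  27  26  35  31  41  39  37  87 107]
 [ 29  39  31  32  36  20  42  27  29  24  24  29  37  24  31  31  39  31  11  36  47  53  44  73]
 [ 34  35  29  20  29  40  32  26  29  34  33  25  31  34  36  41  34  35  27  39  37  62  51  36]
 [ 23  25  26  32  25  32  36  36  37  28  33  30  29  34  27  27  31  36  34  25  21  41  64  54]]
```

The blue pad was held for over a second, with the pointer level with the band to within about 2 mm. Now release and retreat.

```bash
python3 -m crank '[0,0,-5,0,0,0,255,0,0,-10,0,0,0,255,0,0,-20,0,0,0,255,0,0,-45,0,0,0,255,0,0,-80,0,0,0,255]' | egrep 'time|pos|ft'
python3 -m crank '[0,0,-10,0,0,0,255,0,0,-20,0,0,0,255,0,0,-20,0,0,0,255,0,0,-20,0,0,0,255,0,0,-20,0,0,0,255]' | egrep 'time|pos|ft'
python3 - <<'E'
from rig import robot
from h import *
c=robot.camera("scene");s=dict(np.load("pics/scene0.npz"))
d=cv2.absdiff(c["pixels"],s["pixels"]).max(2)
print([b for b in blobs(c["pixels"],"red")+blobs(c["pixels"],"blue") if 260<b[1][0]<330 and 190<b[1][1]<340])
for x in(315,321):print(s["pixels"][188:200,x].max(1),c["pixels"][188:200,x].max(1))
robot.hand_in()
E
```

```text
time: 13.97
position: [0.5488, -0.0106, 0.1647]
ft_force: [0.6, -0.8, 0.5]
time: 14.38
position: [0.5503, -0.0111, 0.1851]
ft_force: [0.2, 0.4, 0.2]
[([273, 262, 16, 12, 150], [280.2, 267.31]), ([307, 312, 15, 15, 66], [313.24, 319.61]), ([281, 202, 14, 10, 104], [287.64, 206.54])]
[151 149 148 151 150 151 136  84  52  56  87 123] [166 160 161 159 165 163 148  86  42  50  74  78]
[88 80 60 52 52 51 54 68 77 58 63 75] [88 78 53 47 48 44 51 70 79 60 59 75]
the job is handed in; nothing more can be done
```

I pressed the red pad and then the blue one to my best estimate of their marks, held each for over a second and let both spring back up, then handed the job in at 14.4 s; the red level is worked out from press depth because its pointer was hidden behind its scale, the blue pointer read within about 2 mm of its mark, and I viewed 11 pictures instead of the 10 allowed.

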